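# Clamp a gel cassette in the casting stand

### The job

Take the gel cassette out of the white drying rack and lower it, without dropping it, all the way down between the grooved posts of the casting stand, then let it go. Work the stand's ratchet clamp by its trigger alone, squeezing and releasing it again and again, until the jaw's pad bears on the cassette, and finish with the trigger still held squeezed so that the pad keeps a light but firm pressure (about 12 newtons) on the cassette; never clamp it so hard that its plates could crack. Leave everything else on the bench as it stands.

Things in the scene. Friction and masses are not known exactly. Their poses are not given: they have to be found in the camera images.
- cassette: Gel cassette: upright flat sandwich 10 mm thick (own x), 100 wide (own y), 100 high (own z); white plate on one face, shorter green-tinted glass plate on the other, grey clamps down both side edges; about 180 g. Origin: centre of its underside. Starts upright in one of the rack's slots, top 56 mm free; grip it across its thickness at the middle of the top edge. It may enter the stand either way round.
- rack: White plastic drying rack, fixed, base 165 x 126 x 8 mm; two slots 80 mm apart (x = -40 and +40 mm in its frame), 12 mm wide, 44 mm deep; plates stand in them on the 8 mm base, thickness along the rack's x. Origin: centre of its underside, on the bench.
- dam: Buffer dam in the other slot of the rack: plain solid grey plate 10 x 100 x 70 mm, clearly lower than the cassette, origin at the centre of its underside. Leave it.
- stand: Casting stand, fixed: grey base 245 x 136 x 12 mm. Own x runs along it from the clamp's grip (x = -107 mm) to the cassette's place (x = +80 mm); z up; origin on the bench, on the middle line, 5 mm off the base's centre. The toothed bar runs along x, 55 mm above the bench, and sticks out behind the grip to x = -151 mm; black clamp housing up to 92 mm above the bench.
- seat (a point): Bottom centre of the cassette's place, 14 mm above the bench, axes as the stand's; the underside of a seated cassette is here. Grooved posts at y = +-50 mm; grooves 14 mm wide in x, 106 mm end to end in y (play 2 and 3 mm each way), flared mouths, tops 91 mm above the bench. Between the posts, on the +x side, a back wall 70 mm above the bench; the pad presses the cassette against it.
- grip_back (a point): Middle of the rear face (facing the stand's -x) of the fixed black grip, 146 mm above the bench. Axes as the stand's. The grip is 22 mm thick in x, 32 mm wide in y, its top 169 mm above the bench; the trigger blade stands in front of it.
- blade_front (a point): Middle of the trigger blade's front face, on the blade, 54 mm above its pivot. Released: 146 mm above the bench and 63 mm in front (+x of the stand) of grip_back; squeezing draws it about 21 mm towards the grip. Its x axis is the face's outward normal.
- blade: The trigger blade, steel with a rubber front, 14 mm thick along the stand's x, 22 mm wide, from 96 to 156 mm above the bench. Origin at its pivot, 92 mm above the bench at x = -62 mm of the stand; own z along the blade. 27 mm free between blade and grip when released.
- trigger (a joint): Trigger angle, rad: 0 released, 0.4 fully squeezed towards the grip. It springs back by itself. Force at the middle of its face: spring 1.7 N released to 2.8 N fully squeezed, plus about 1.5 N while it drives the bar, plus 0.44 N for each newton at the pad.
- bar (a joint): Advance of toothed bar and jaw, m, 0 to 0.044, towards the cassette. The squeezed trigger drives it 24 mm per rad after up to 4 mm of idle way (in bar travel); on release a pawl keeps it on its last tooth (4 mm pitch). A full squeeze gains about 8 mm. It cannot go back. The pad bears on a clamped cassette from about 0.028 on (first touch up to 4 mm earlier).
- cushion (a joint): Compression of the rubber cushion behind the pad, m, 0 to 0.008: 0 while the pad is free, then 3 N of pad pressure per mm; stiff beyond 8 mm (24 N).
- jaw: The moving jaw, a black block 30 mm wide and 34 mm high, with its toothed steel bar (6 x 16 mm), cushion and pad. Not to be pushed by hand. Origin on the bar's middle line, at the stand's x = 0 when the bar is at 0.
- pad: Rubber pressure pad on the cushion, 7 x 44 x 36 mm, centre 55 mm and top 73 mm above the bench; its face lies 49 mm along +x from this origin. At the start it is 12 to 28 mm away from where the cassette's face will be.
- tube_block: White block 45 x 75 x 24 mm with clear microtubes, on the bench among the task's things. Leave it.
- pen: Blue pen 120 mm long lying on the bench. Leave it.
- tip_box: Clear pipette-tip box with blue tray 85 x 125 x 60 mm. Leave it.
- reagent: White plastic reagent bottle, 48 mm across, 85 mm tall. Leave it.
- pipette: Grey and white micropipette, 300 mm long, lying on the bench beyond the task's things. Leave it.
- jar: Glass jar with steel lid, 76 mm across, 110 mm tall. Leave it.
Not all that is in view belongs to the job. Leave any blue or orange look-alike of the cassette alone.

How it is judged:
By the outcome, as a careful person would: the job done as asked, in the order asked, and still so for the second after the job is handed in, while the arm keeps its last pose, push and grip.
It also fails if it takes over 64 s, if anything falls off the work surface, if the arm or the gripper's body presses on something with over 40 N, if the wrist force passes 120 N, or if a joint passes its speed limit or range.

### The arm

A 7-joint arm with a two-finger parallel gripper is mounted at the origin on the work surface. World frame = base frame: x ahead of the robot, y to its left, z up, the work surface at z = 0. Lengths are in mm, angles in degrees, forces in N, time in s.
With the tool pointing down it reaches from about 350 to 900 mm from the base axis. Payload 8.1 kg.
Tool frame: the origin (TCP) lies between the finger pads; the fingertips stand tip_reach ahead of it and the grasp point (between the pads) lies 8 mm behind it (tip_reach is the distance from the TCP to the fingertips, in mm); z points along the fingers, y is the line along which they close (so a half turn about z gives the same grasp; the last joint's range is limited). The gripper opens to 92 mm and grips with 3 to 60 N. Pads are 19 mm wide; open, the fingers measure 130 mm over their backs; the gripper's body (75 mm by 190 mm) begins 47 mm behind the grasp point.
Start: joints at [-79.618, 24.895, 1.432, 90.138, -0.665, 64.973, -4.303], TCP at [175.031, 600.004, 237.742] pointing down, gripper open.
Joint ranges: [-149.89, 149.89], [-25.12, 119.58], [-72.63, 75.52], [4.76, 147.25], [-75.54, 255.54], [6.69, 114.76], [-157.13, 157.13]. Speed limits (degrees/s): [127.2, 127.2, 172.46, 172.46, 180, 180, 180].

### API

Orientations are given as [roll, pitch, yaw] about the fixed x, y, z axes, in that order (R = Rz(yaw) Ry(pitch) Rx(roll)).
In Python, from workcell import * gives the robot as it stands.
- The arm moves only by the shell command python3 -m handwheel 'ROWS' [FORCE]. ROWS is JSON, a list of rows, each a list of 7 numbers: the shift along the tool's x, y, z as a fraction of full scale, then the turn, a rotation vector about the tool's x, y, z as a fraction of full scale, then the opening, from 0 (shut) to 1 (fully open). In form: [[x, y, z, rx, ry, rz, claw], ...]. A call has exactly 8 rows; each row shifts and turns the commanded pose from where the row before left it, along the tool's axes as they then stand; what a row does not reach is not made up. Full scale, the value 1, is 2.5 cm for a shift and 0.08 rad for a turn. A row lasts 1/10 s, in which the tool goes at most 50 mm and 8.59 degrees, less where a joint would pass 70% of its speed; a pose out of reach is approached as far as the arm can. A call with a number of a shift or a turn outside -1 to 1 is refused whole. A call with a gripper value outside its range is refused whole. The fingers move at their own pace and stop on an object; FORCE is the grip in N (left out, the last holds). Time passes only in rows, so rows that do not move let the fingers close, or fill a call up. It gives the time, the measured TCP pose, the force, the opening and the grip force at its end, in the units of the state.
- observe(): the state, without advancing time (a new reading comes with each control period).
- snapshot(name): name is "side" or "top"; returns the picture (400x640x3 uint8, red, green, blue); there is no depth.
- get_calibration(name): a dict with "K" (3x3 intrinsics, pixels), "dist_coeffs" ([k1, k2, p1, p2, k3] as OpenCV has them; the pictures are not rectified), "position" and "orientation" of the camera in the world. Camera axes: x right, y up, looking along -z (the intrinsics and any distortion apply to the point x, -y, -z); pixel columns grow to the right and rows downward; lengths in mm; the calibration is good to about 2 mm. A picture is of the moment at which its call begins. get_calibration takes no time and is no camera call.
- finish_job(): hands the job in; it is judged then, once.
Trained networks look in the newest picture that a camera, given by its name, has taken for a name from the list of things; names that differ only in an ending like _2 or _b are one class to them, and where a whole thing is asked for, a point or a joint stands for the part that bears it (a point fixed in the world has none). Each returns a list of dicts, best first, with "score" (0 to 1); they miss things now and then, are a little off and sometimes report something else, mostly with a low value. They report only what shows in the picture. A call takes as long as a camera call. They do not tell look-alikes from the thing itself.
- look_for(thing, camera): "box" ([left, top, width, height] in pixels, round what is visible of it).
- outline_of(thing, camera): "mask" (400x640 bool, what is visible of it) and "box" ([left, top, width, height] in pixels, round what is visible of it).
The state is a dict: "t": time; "joint_pos": joint angles; "joint_velocities": joint speeds; "tau": joint torques, N m; "ee_pos": TCP position; "orientation": TCP orientation; "contact_force": force on the tool from outside, world axes, zero at the start; "ft_torque": the same for the moment, N m; "opening": finger opening in mm; "gripper_force": force on a finger pad.
Only numpy, scipy, OpenCV 4.12 (cv2) and the standard library are available. Lean on these libraries where they do the work, as an engineer would, in place of code of your own. Each camera call takes 0.05 s, during which the arm holds its last target. There are 200 camera calls.

## Working session

There is one attempt and no reset: what is moved stays moved. The work goes in short steps, Python scripts to look and compute and a shell command to move; the robot and the scene stay as the last step left them, time stands still between calls to the robot, and variables do not carry over. Pictures are saved under pics/ and viewed, at most 10 in all, crops included, and the job is handed in when it is done.

```bash
mkdir -p pics; ls
python3 - <<'E'
from workcell import *
import cv2,numpy as np
s=observe();print({k:np.round(v,2).tolist() for k,v in s.items()})
for c in("side","top"):
    im=snapshot(c);cv2.imwrite(f"pics/{c}0.png",im[:,:,::-1])
    k=get_calibration(c);print(c,k)
    for t in("cassette","rack","dam","stand","blade","pad","jaw","tube_block"):
        print(t,[(round(d["score"],2),np.round(d["box"]).tolist()) for d in look_for(t,c)[:3]])
E
```

```text
pics
{'t': 0.0, 'joint_pos': [-79.62, 24.94, 1.43, 90.19, -0.66, 64.97, -4.3], 'joint_velocities': [0.0, 0.05, -0.11, 0.03, -0.01, -0.1, -0.08], 'tau': [0.0, -66.79, 0.99, -31.45, -0.06, 0.04, 0.0], 'ee_pos': [174.91, 599.48, 236.92], 'orientation': [-179.91, 0.01, 163.74], 'contact_force': [0.35, 0.17, -0.81], 'ft_torque': [0.01, -0.0, -0.0], 'gripper_force': 0.0, 'opening': 91.61}
side {'K': array([[479.57298007,   0.        , 323.74961146],
       [  0.        , 479.57298007, 205.58050018],
       [  0.        ,   0.        ,   1.        ]]), 'dist_coeffs': array([-0.1290805,  0.       ,  0.       ,  0.       ,  0.       ]), 'position': array([ 305.65265932, -971.46587715, 1072.8208777 ]), 'orientation': array([ 45.87153905,   0.39053074, -14.05700174])}
cassette [(0.9, [265.0, 256.0, 34.0, 39.0]), (0.8, [338.0, 270.0, 43.0, 33.0]), (0.69, [234.0, 292.0, 31.0, 46.0])]
rack [(0.89, [320.0, 259.0, 66.0, 59.0])]
dam [(0.75, [329.0, 257.0, 35.0, 25.0])]
stand [(0.88, [275.0, 153.0, 48.0, 67.0])]
blade []
pad [(0.47, [290.0, 162.0, -0.0, 4.0])]
jaw [(0.47, [288.0, 166.0, 8.0, 7.0])]
tu
[... 185 characters left out ...]
203653],
       [  0.        ,   0.        ,   1.        ]]), 'dist_coeffs': array([-0.10081384,  0.        ,  0.        ,  0.        ,  0.        ]), 'position': array([ 1.63487534e+02, -8.30076772e-01,  1.84497985e+03]), 'orientation': array([ 12.6078845 ,   0.40479102, -91.62100766])}
cassette [(0.65, [392.0, 177.0, 9.0, 33.0]), (0.51, [392.0, 261.0, 24.0, 24.0]), (0.49, [367.0, 233.0, 12.0, 27.0])]
rack [(0.83, [361.0, 177.0, 44.0, 42.0])]
dam [(0.56, [370.0, 184.0, 9.0, 28.0])]
stand [(0.9, [233.0, 200.0, 72.0, 40.0])]
blade [(0.5, [280.0, 209.0, 2.0, 13.0])]
pad [(0.33, [437.0, 184.0, 20.0, 22.0])]
jaw [(0.61, [248.0, 211.0, 40.0, 13.0])]
tube_block [(0.55, [316.0, 197.0, 12.0, 23.0])]
```

Run:
```python
import cv2
a=cv2.imread("pics/side0.png")[140:350,210:410];cv2.imwrite("pics/s1.png",cv2.resize(a,None,fx=2.8,fy=2.8,interpolation=cv2.INTER_CUBIC))
a=cv2.imread("pics/top0.png")[160:300,220:480];cv2.imwrite("pics/t1.png",cv2.resize(a,None,fx=3,fy=3,interpolation=cv2.INTER_CUBIC))
```

```text
(no output)
```

View pics/s1.png

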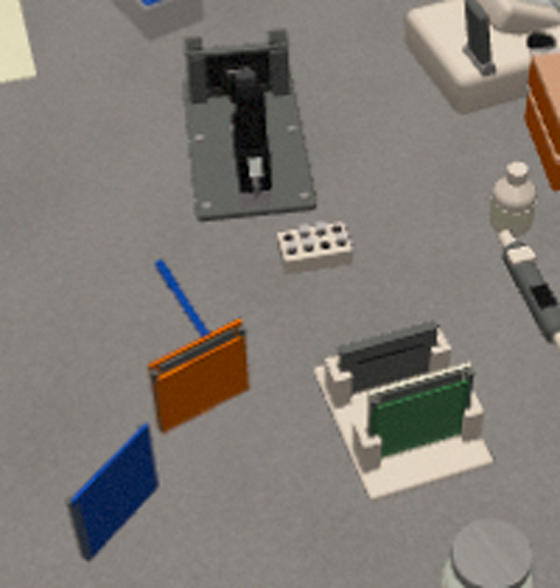

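View pics/t1.png

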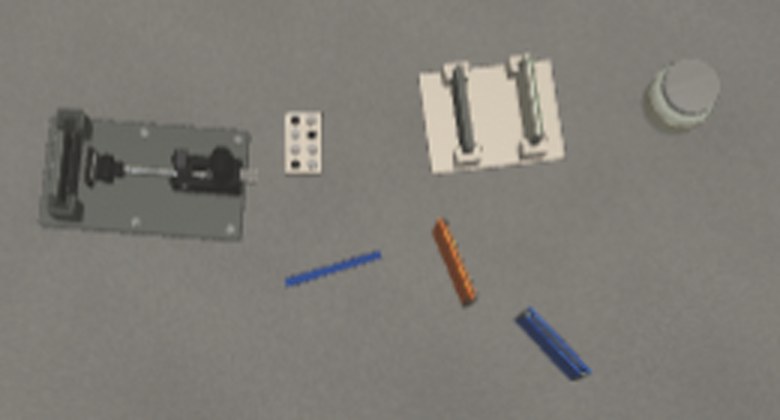

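```bash
cat > h.py <<'E'
import cv2,numpy as np
from scipy.spatial.transform import Rotation as R
from scipy.optimize import minimize
from workcell import get_calibration
CAL={c:get_calibration(c) for c in("side","top")}
def proj(P,c):
    k=CAL[c];P=np.atleast_2d(np.asarray(P,float))
    Rw=R.from_euler('xyz',k["orientation"],degrees=True).as_matrix()
    q=(P-k["position"])@Rw; q=q*[1,-1,-1]
    return cv2.projectPoints(q.reshape(-1,1,3),np.zeros(3),np.zeros(3),k["K"],k["dist_coeffs"])[0].reshape(-1,2)
def w(p,P): # p=(x,y,yawdeg)
    a=np.radians(p[2]);P=np.atleast_2d(np.asarray(P,float));c,s=np.cos(a),np.sin(a)
    return np.c_[p[0]+c*P[:,0]-s*P[:,1],p[1]+s*P[:,0]+c*P[:,1],P[:,2]]
def unproj(px,c,z):
    k=CAL[c];u=cv2.undistortPoints(np.array([[px]],float),k["K"],k["dist_coeffs"]).ravel()
    d=R.from_euler('xyz',k["orientation"],degrees=True).as_matrix()@[u[0],-u[1],-1]
    return k["position"]+d*(z-k["position"][2])/d[2]
def box(x0,x1,y0,y1,z0,z1):
    return np.array([[x,y,z] for x in(x0,x1) for y in(y0,y1) for z in(z0,z1)],float)
def sil(p,boxes,c,S=8,shape=(400,640),off=(0,0)):
    m=np.zeros((shape[0],shape[1]),np.uint8)
    for b in boxes:
        q=(proj(w(p,b),c)+.5-off)*S-.5
        cv2.fillConvexPoly(m,cv2.convexHull(np.round(q*16).astype(np.int32).reshape(-1,1,2)),1,shift=4)
    return m
E
python3 - <<'E'
from h import *
# colour statistics + rough corners
for c in("top","side"):
    im=cv2.imread(f"pics/{c}0.png")[:,:,::-1]
    if c=="top":
        print(unproj((396,193),c,110),unproj((374,197),c,70),unproj((383,198),c,8),unproj((268,220),c,12))
        for p in((300,230),(250,230),(310,230),(340,230),(367,210),(384,200)): print(p,im[p[1],p[0]])
    else:
        for p in((285,195),(310,215),(360,250),(345,305)): print(p,im[p[1],p[0]])
E
```

```text
[ 561.96933514 -259.31872719  110.        ] [ 558.92001888 -186.14381122   70.        ] [ 567.98359141 -225.51805562    8.        ] [497.7278087  196.96715752  12.        ]
(300, 230) [91 92 87]
(250, 230) [106 107 101]
(310, 230) [128 125 120]
(340, 230) [131 128 122]
(367, 210) [215 203 186]
(384, 200) [213 201 183]
(285, 195) [ 99 100  96]
(310, 215) [55 55 53]
(360, 250) [134 131 125]
(345, 305) [126 114 106]
```

```bash
cat >> h.py <<'E'
def edgescore(p,b,imgs,sign,d=0.8):
    tot=0
    for c,g in imgs.items():
        q=cv2.convexHull(proj(w(p,b),c).astype(np.float32)).reshape(-1,2)
        ctr=q.mean(0);v=[]
        for a,e in zip(q,np.roll(q,-1,0)):
            L=np.linalg.norm(e-a)
            if L<6: continue
            t=(e-a)/L;n=np.array([-t[1],t[0]]);n*=np.sign(n@(a-ctr)) 
            s=a+np.linspace(.04,.96,60)[:,None]*(e-a)
            f=lambda r:cv2.remap(g,(s+n*r)[:,0].astype(np.float32)[None],(s+n*r)[:,1].astype(np.float32)[None],cv2.INTER_LINEAR)[0]
            v.append(L*np.clip(sign*(f(-d)-f(d)),-10,60).mean())
        tot+=np.sum(v)
    return tot
def fit(p0,b,imgs,sign):
    best=None
    for dx in(-4,0,4):
        for dy in(-4,0,4):
            r=minimize(lambda p:-edgescore(p,b,imgs,sign),np.add(p0,[dx,dy,0]),method="Nelder-Mead",options=dict(initial_simplex=np.add(p0,[dx,dy,0])+np.array([[0,0,0],[4,0,0],[0,4,0],[0,0,3]])))
            if best is None or r.fun<best.fun:best=r
    return best.x,-best.fun
E
cat > m.py <<'E'
from h import *
G={c:cv2.imread(f"pics/{c}0.png")[:,:,1].astype(np.float32) for c in("side","top")}
rb=box(-82.5,82.5,-63,63,0,8)
sb=box(-122.5,122.5,-68,68,0,12)
for nm,p0,b,s in(("rack",(568,-225,-85),rb,1),("stand",(498,197,87),sb,-1)):
    for sel in(("side","top"),("side",),("top",)):
        x,f=fit(p0,b,{c:G[c] for c in sel},s);print(nm,sel,x.round(2),round(f))
    x,f=fit(p0,b,G,s)
    for c in G: print(c,proj(w(x,b[[1,3,5,7]]),c).round(1).tolist())
E
python3 m.py
```

```text
rack ('side', 'top') [ 566.1  -227.36  -85.15] 11769
rack ('side',) [ 565.58 -227.84  -84.89] 5569
rack ('top',) [ 567.66 -227.08  -85.02] 6618
side [[321.2, 268.7], [362.7, 257.3], [341.6, 315.9], [386.1, 302.5]]
top [[363.5, 217.8], [359.1, 184.4], [408.2, 212.7], [403.2, 179.5]]
stand ('side', 'top') [500.66 194.98  84.  ] 7979
stand ('side',) [499.72 193.59  84.25] 5059
stand ('top',) [501.84 197.64  84.04] 3950
side [[323.0, 211.5], [279.7, 216.0], [313.3, 162.7], [274.5, 166.4]]
top [[303.7, 203.4], [300.5, 240.3], [237.3, 198.5], [233.2, 235.1]]
```

Run:
```python
from h import *
st=(500.7,195.5,84.1)
S=w(st,[[-5,0,0]])[0];S=(S[0],S[1],84.1);print(S)
rk=(566.5,-227.4,-85.0)
S2=w(st,[[5,0,0]])[0];S2=(S2[0],S2[1],84.1)
def draw(a,pose,b,c,o,k,col):
    q=((proj(w(pose,b),c)+.5-o)*k).round().astype(int)
    for i in range(8):
        for j in(1,2,4):
            if not i&j: cv2.line(a,tuple(map(int,q[i])),tuple(map(int,q[i|j])),col,1)
outs=[]
for c,o,sz in(("side",(265,145),(65,80)),("top",(225,192),(90,56)),("side",(315,250),(80,80)),("top",(355,170),(60,55))):
    k=6.0 if c=="side" else 6.0
    im=cv2.imread(f"pics/{c}0.png")[o[1]:o[1]+sz[1],o[0]:o[0]+sz[0]];a=cv2.resize(im,None,fx=k,fy=k,interpolation=cv2.INTER_LINEAR)
    if o[0]<300:
        for P,col in((S,(0,255,255)),(S2,(255,0,255))):
            draw(a,P,box(-107,-85,-16,16,146,169),c,o,k,col)
            draw(a,P,box(73,87,-53,53,90,91),c,o,k,col)
    else:
        for x in(-40,40): draw(a,rk,box(x-5,x+5,-50,50,77 if x<0 else 107,78 if x<0 else 108),c,o,k,(0,0,255))
    outs.append(a)
H=max(a.shape[0] for a in outs);W=930
can=np.zeros((820,950,3),np.uint8)
can[:480,:390]=outs[0];can[:336,400:940]=outs[1]
can[340:820,400:880]=outs[2];can[485:815,0:360]=outs[3]
cv2.imwrite("pics/ov.png",cv2.resize(can,(695,600),interpolation=cv2.INTER_AREA))
```

```text
(np.float64(500.18603731606373), np.float64(190.52648591441414), 84.1)
```

View pics/ov.png

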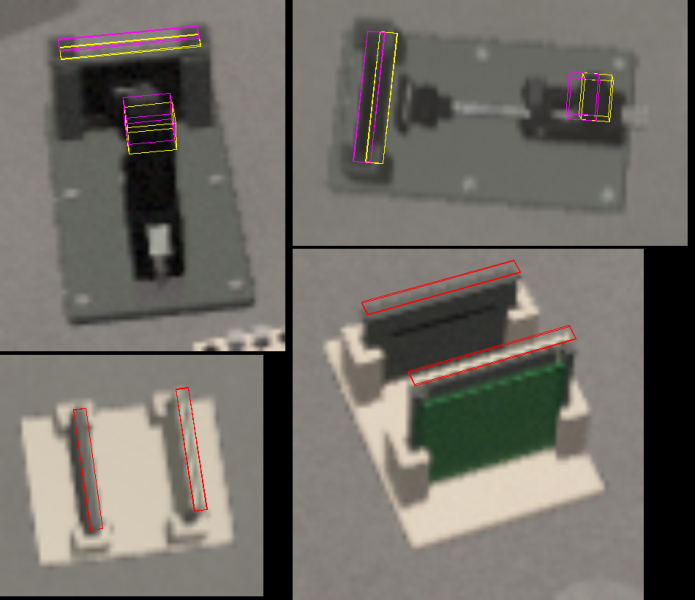

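Run:
```python
from h import *
can=np.zeros((600,800,3),np.uint8)
def put(c,o,sz,k,at):
    im=cv2.imread(f"pics/{c}0.png")[o[1]:o[1]+sz[1],o[0]:o[0]+sz[0]];a=cv2.resize(im,None,fx=k,fy=k,interpolation=cv2.INTER_CUBIC)
    a=np.clip(a.astype(float)*1.5,0,255).astype(np.uint8) if o[0]<300 else a
    for i in range(0,sz[0],5): cv2.line(a,(i*k,0),(i*k,6 if (o[0]+i)%10 else 12),(0,255,255),1)
    for i in range(0,sz[1],5): cv2.line(a,(0,i*k),(6 if (o[1]+i)%10 else 12,i*k),(0,255,255),1)
    can[at[1]:at[1]+a.shape[0],at[0]:at[0]+a.shape[1]]=a
put("top",(230,195),(80,40),8,(0,0))
put("side",(270,150),(50,30),8,(0,325))
put("top",(385,175),(20,45),8,(640,0))
put("side",(330,255),(50,25),7,(410,370))
cv2.imwrite("pics/z.png",can)
```

```text
(no output)
```

View pics/z.png

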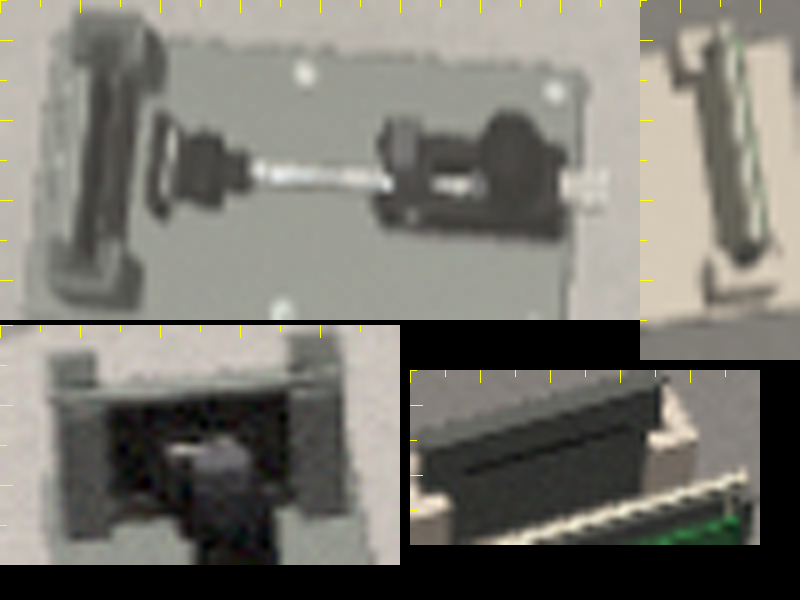

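Run:
```python
from h import *
st=(500.7,195.5,84.1)
F={"grip":box(-107,-85,-16,16,168,169)[1::2],"walledge":[[87,-40,70],[87,40,70]],"groove top":[[80,-53,91],[80,53,91]],"barend":[[-151,0,55]],"bladetip":[[-58,0,156]],"padtop":[[49,-22,73],[49,22,73]]}
for o in(-5,5):
    S=(*w(st,[[o,0,0]])[0][:2],84.1);print(o,S[:2])
    for n,f in F.items():
        t=((proj(w(S,f),"top")-(230,195)+.5)*8).round().tolist()
        s=((proj(w(S,f),"side")-(270,150)+.5)*8+[0,325]).round().tolist();print(n,"top",t,"side",s)
print("grip",unproj((292.9,213.9),"top",169),"barend",unproj((305.4,217.9),"top",55))
```

```text
-5 (np.float64(500.18603731606373), np.float64(190.52648591441414))
grip top [[541.0, 112.0], [534.0, 188.0], [488.0, 109.0], [482.0, 184.0]] side [[280.0, 509.0], [192.0, 518.0], [273.0, 471.0], [186.0, 479.0]]
walledge top [[122.0, 72.0], [103.0, 250.0]] side [[292.0, 389.0], [102.0, 407.0]]
groove top top [[134.0, 34.0], [108.0, 272.0]] side [[324.0, 356.0], [69.0, 381.0]]
barend top [[651.0, 206.0]] side [[261.0, 819.0]]
bladetip top [[423.0, 147.0]] side [[224.0, 456.0]]
padtop top [[202.0, 117.0], [192.0, 215.0]] side [[259.0, 444.0], [153.0, 454.0]]
5 (np.float64(501.21396268393624), np.float64(200.47351408558586))
grip top [[517.0, 111.0], [511.0, 186.0], [465.0, 107.0], [458.0, 182.0]] side [[276.0, 492.0], [190.0, 500.0], [270.0, 454.0], [184.0, 462.0]]
walledge top [[100.0, 71.0], [81.0, 248.0]] side [[290.0, 374.0], [100.0, 392.0]]
groove top top [[112.0, 33.0], [86.0, 271.0]] side [[321.0, 342.0], [67.0, 366.0]]
barend top [[628.0, 204.0]] side [[258.0, 801.0]]
bladetip top [[399.0, 146.0]] side [[221.0, 440.0]]
padtop top [[180.0, 115.0], [169.0, 213.0]] side [[257.0, 429.0], [151.0, 439.0]]
grip [487.32143495  96.84983815 169.        ] barend [493.60219211  59.36774558  55.        ]
```

```bash
python3 -c "
import workcell;print([n for n in dir(workcell) if n[0]!='_']);print(getattr(workcell,'tip_reach',None))"
python3 -m handwheel '[[0,0,0,0,0,-0.93,0.65],[0,0,0,0,0,-0.93,0.65],[0,0,0,0,0,-0.93,0.65],[0,0,0,0,0,-0.93,0.65],[0,0,0,0,0,-0.93,0.65],[-0.3,-0.9,0,0,0,0,0.65],[-0.3,-0.9,0,0,0,0,0.65],[-0.3,-0.9,0,0,0,0,0.65]]'
python3 -m handwheel '[[-0.3,-0.9,0,0,0,0,0.65],[-0.3,-0.9,0,0,0,0,0.65],[-0.3,-0.9,0,0,0,0,0.65],[-0.3,-0.9,0,0,0,0,0.65],[-0.3,-0.9,0,0,0,0,0.65],[-0.3,-0.9,0,0,0,0,0.65],[-0.3,-0.9,0,0,0,0,0.65],[-0.3,-0.9,0,0,0,0,0.65]]'
```

```text
['PlanningError', 'finish_job', 'get_calibration', 'look_for', 'observe', 'outline_of', 'snapshot', 'tip_reach']
11.0
t: 1.7
ee_pos: [203.7, 534.0, 237.6]
orientation: [-180.0, 0.0, -174.9]
contact_force: [0.0, 0.9, 0.5]
opening: 59.2
gripper_force: 0.0
t: 2.5
ee_pos: [279.3, 359.9, 237.9]
orientation: [180.0, 0.0, -175.0]
contact_force: [0.4, 0.3, -0.3]
opening: 59.6
gripper_force: 0.0
```

```bash
python3 -m handwheel '[[-0.38,-1,0,0,0,0,0.65],[-0.38,-1,0,0,0,0,0.65],[-0.38,-1,0,0,0,0,0.65],[-0.38,-1,0,0,0,0,0.65],[-0.38,-1,0,0,0,0,0.65],[-0.38,-1,0,0,0,0,0.65],[-0.38,-1,0,0,0,0,0.65],[-0.38,-1,0,0,0,0,0.65]]' >/dev/null
python3 -m handwheel '[[-0.38,-1,0,0,0,0,0.65],[-0.38,-1,0,0,0,0,0.65],[-0.38,-1,0,0,0,0,0.65],[-0.38,-1,0,0,0,0,0.65],[-0.38,-1,0,0,0,0,0.65],[-0.38,-1,0,0,0,0,0.65],[-0.38,-1,0,0,0,0,0.65],[-0.38,-1,0,0,0,0,0.65]]'
python3 -m handwheel '[[-0.38,-1,0,0,0,0,0.65],[-0.38,-1,0,0,0,0,0.65],[-0.38,-1,0,0,0,0,0.65],[-0.38,-1,0,0,0,0,0.65],[-0.38,-1,0,0,0,0,0.65],[-0.38,-1,0,0,0,0,0.65],[0,0,0,0,0,0,0.65],[0,0,0,0,0,0,0.65]]'
```

```text
t: 4.1
ee_pos: [466.0, -25.3, 237.9]
orientation: [180.0, 0.0, -174.9]
contact_force: [0.3, 0.8, -0.8]
opening: 59.6
gripper_force: 0.0
t: 4.9
ee_pos: [535.4, -169.0, 237.5]
orientation: [180.0, -0.0, -175.0]
contact_force: [-0.0, -0.2, -0.3]
opening: 59.6
gripper_force: 0.0
```

```bash
python3 -m handwheel '[[-0.2,-0.8,0,0,0,0,0.65],[-0.21,-0.81,0,0,0,0,0.65],[-0.21,-0.81,0.4,0,0,0,0.65],[-0.21,-0.81,0.8,0,0,0,0.65],[-0.21,-0.82,0.9,0,0,0,0.65],[0,0,0.9,0,0,0,0.65],[0,0,0.9,0,0,0,0.65],[0,0,0,0,0,0,0.65]]'
python3 - <<'E'
from h import *
from workcell import *
c=[]
for n,o,sz in(("side",(310,215),(90,100)),("top",(350,160),(70,70))):
    im=snapshot(n)[:,:,::-1];cv2.imwrite(f"pics/{n}1.png",im)
    k=400//sz[0]
    a=cv2.resize(im[o[1]:o[1]+sz[1],o[0]:o[0]+sz[0]],(int(sz[0]*4.4),int(sz[1]*4.4)) if n=="side" else (385,385),interpolation=cv2.INTER_CUBIC);c.append(a)
can=np.zeros((440,800,3),np.uint8);can[:c[0].shape[0],:c[0].shape[1]]=c[0];can[:385,400:785]=c[1]
cv2.imwrite("pics/g1.png",can)
E
```

```text
t: 5.7
ee_pos: [568.7, -264.9, 137.3]
orientation: [179.8, -0.3, -174.9]
contact_force: [0.3, -0.2, -0.4]
opening: 59.8
gripper_force: 0.0
```

View pics/g1.png

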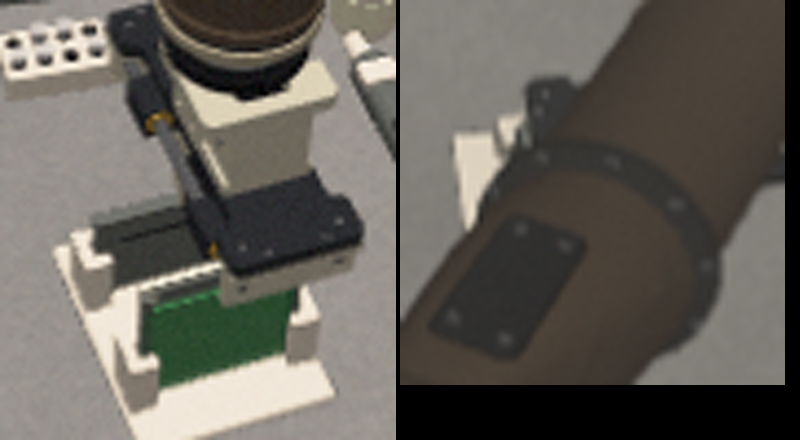

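```bash
python3 -m handwheel '[[0,-0.1,0.5,0,0,0,0.65],[0,0,0.6,0,0,0,0.65],[0,0,0.6,0,0,0,0.65],[0,0,0.44,0,0,0,0.65],[0,0,0,0,0,0,0.3],[0,0,0,0,0,0,0.2],[0,0,0,0,0,0,0.2],[0,0,0,0,0,0,0.2]]' 5
python3 -m handwheel '[[0,0,0,0,0,0,0],[0,0,0,0,0,0,0],[0,0,0,0,0,0,0],[0,0,0,0,0,0,0],[0,0,0,0,0,0,0],[0,0,0,0,0,0,0],[0,0,0,0,0,0,0],[0,0,0,0,0,0,0]]' 5
```

```text
t: 6.6
ee_pos: [571.0, -270.0, 87.3]
orientation: [-180.0, 0.1, -175.0]
contact_force: [0.3, 0.2, 0.1]
opening: 32.2
gripper_force: 0.0
t: 7.4
ee_pos: [570.7, -269.6, 86.8]
orientation: [180.0, 0.0, -174.9]
contact_force: [0.0, 2.3, 3.3]
opening: 10.1
gripper_force: 5.0
```

```bash
python3 -m handwheel '[[0,0.05,0,0,0,0,0],[0,0,0,0,0,0,0],[0,0,0,0,0,0,0],[0,0,-0.1,0,0,0,0],[0,0,-0.2,0,0,0,0],[0,0,-0.2,0,0,0,0],[0,0,-0.2,0,0,0,0],[0,0,-0.2,0,0,0,0]]' 25
python3 -m handwheel '[[0,0,-0.4,0,0,0,0],[0,0,-0.6,0,0,0,0],[0,0,-0.7,0,0,0,0],[0,0,-0.9,0,0,0,0],[0,0,-1,0,0,0,0],[0,0,-1,0,0,0,0],[0,0,-1,0,0,0,0],[0,0,-0.8,0,0,0,0]]' 25
```

```text
t: 8.2
ee_pos: [570.5, -268.6, 109.7]
orientation: [-180.0, 0.0, -174.9]
contact_force: [-0.9, 0.2, -1.7]
opening: 9.9
gripper_force: 25.0
t: 9.0
ee_pos: [570.6, -268.9, 272.2]
orientation: [-179.9, 0.1, -175.0]
contact_force: [1.2, 0.2, -1.5]
opening: 9.8
gripper_force: 25.0
```

```bash
python3 -m handwheel '[[0,0,0,0,0,0.4,0],[0,0,0,0,0,0.8,0],[0,0,0,0,0,0.8,0],[0,0,0,0,0,0.4,0],[0.1,0.4,0,0,0,0,0],[0.18,0.8,0,0,0,0,0],[0.18,0.8,0,0,0,0,0],[0.18,0.8,0,0,0,0,0]]' >/dev/null
python3 -m handwheel '[[0.18,0.8,0,0,0,0,0],[0.18,0.8,0,0,0,0,0],[0.18,0.8,0,0,0,0,0],[0.18,0.8,0,0,0,0,0],[0.18,0.8,0,0,0,0,0],[0.18,0.8,0,0,0,0,0],[0.18,0.8,0,0,0,0,0],[0.18,0.8,0,0,0,0,0]]' 
python3 -m handwheel '[[0.18,0.8,0,0,0,0,0],[0.18,0.8,0,0,0,0,0],[0.18,0.8,0,0,0,0,0],[0.18,0.8,0,0,0,0,0],[0.18,0.8,0,0,0,0,0],[0.18,0.8,0,0,0,0,0],[0.18,0.8,0,0,0,0,0],[0.18,0.8,0,0,0,0,0]]' 
python3 -m handwheel '[[0.18,0.8,0,0,0,0,0],[0.18,0.8,0,0,0,0,0],[0.18,0.8,0,0,0,0,0],[0.18,0.8,0,0,0,0,0],[0.18,0.8,0,0,0,0,0],[0.18,0.8,0,0,0,0,0],[0.18,0.6,0,0,0,0,0],[0,0,0,0,0,0,0]]'
```

```text
t: 10.6
ee_pos: [542.0, -32.8, 269.1]
orientation: [180.0, -0.0, 174.1]
contact_force: [0.4, -0.1, -2.0]
opening: 10.0
gripper_force: 25.0
t: 11.4
ee_pos: [522.6, 129.8, 269.2]
orientation: [180.0, -0.0, 174.1]
contact_force: [0.3, -0.2, -2.0]
opening: 9.6
gripper_force: 25.0
t: 12.2
ee_pos: [504.7, 268.9, 268.9]
orientation: [180.0, -0.0, 174.3]
contact_force: [0.2, 0.0, -1.4]
opening: 9.5
gripper_force: 25.0
```

```bash
python3 -m handwheel '[[-0.14,0.11,0.3,0,0,0,0],[0,0,0.6,0,0,0,0],[0,0,0.7,0,0,0,0],[0,0,0.7,0,0,0,0],[0,0,0.6,0,0,0,0],[0,0,0.4,0,0,0,0],[0,0,0,0,0,0,0],[0,0,0,0,0,0,0]]'
python3 - <<'E'
from h import *
from workcell import *
s=observe();print(s["ee_pos"],s["orientation"])
can=np.zeros((600,800,3),np.uint8)
x=400
for n,o,sz,k,at in(("side",(262,120),(65,75),8,(0,0)),("top",(228,190),(45,50),6,(525,0))):
    im=snapshot(n)[:,:,::-1];cv2.imwrite(f"pics/{n}2.png",im)
    a=cv2.resize(im[o[1]:o[1]+sz[1],o[0]:o[0]+sz[0]],None,fx=k,fy=k,interpolation=cv2.INTER_CUBIC);a=np.clip(a*1.4,0,255).astype(np.uint8)
    for i in range(0,sz[0],5): cv2.line(a,(i*k,0),(i*k,8),(0,255,255),1)
    for i in range(0,sz[1],5): cv2.line(a,(0,i*k),(8,i*k),(0,255,255),1)
    can[at[1]:at[1]+a.shape[0],at[0]:at[0]+a.shape[1]]=a
cv2.imwrite("pics/p2.png",can)
e=s["ee_pos"];b=box(-5,5,-50,50,e[2]-79,e[2]+21)
print(((proj(w((e[0],e[1],84.1),b),"side")+.5-(262,120))*8).round().tolist())
E
```

```text
t: 13.0
ee_pos: [510.3, 267.9, 187.0]
orientation: [-180.0, 0.0, 174.0]
contact_force: [-0.2, -0.8, -1.5]
opening: 9.8
gripper_force: 25.0
[510.26138935 267.91503144 186.98576459] [-1.79994817e+02  1.89962851e-02  1.74007477e+02]
[[387.0, 249.0], [380.0, 47.0], [144.0, 272.0], [126.0, 70.0], [384.0, 235.0], [377.0, 33.0], [142.0, 257.0], [124.0, 56.0]]
```

View pics/p2.png

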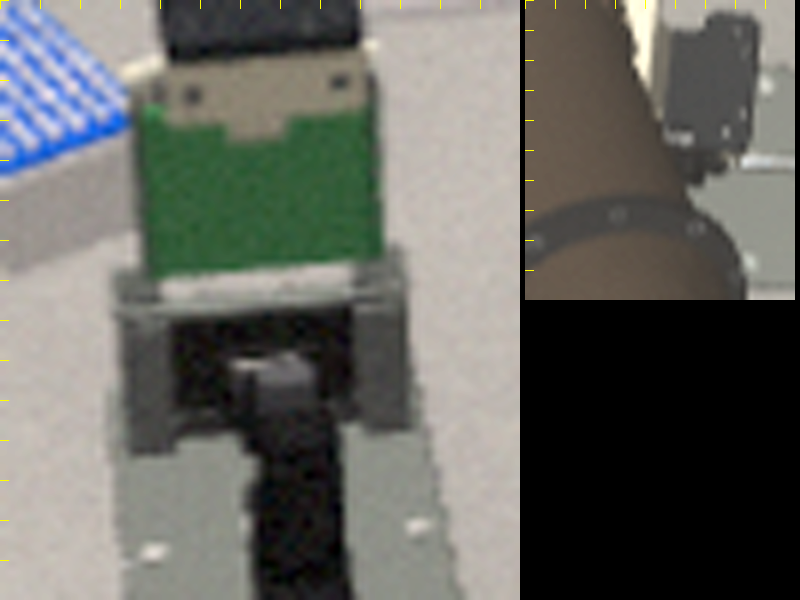

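```bash
python3 -m handwheel '[[0.12,0.12,0.1,0,0,0,0],[0,0,0.1,0,0,0,0],[0,0,0.1,0,0,0,0],[0,0,0.1,0,0,0,0],[0,0,0.1,0,0,0,0],[0,0,0.1,0,0,0,0],[0,0,0,0,0,0,0],[0,0,0,0,0,0,0]]' 
python3 -m handwheel '[[0,0,0.08,0,0,0,0],[0,0,0.08,0,0,0,0],[0,0,0.08,0,0,0,0],[0,0,0.08,0,0,0,0],[0,0,0.08,0,0,0,0],[0,0,0.08,0,0,0,0],[0,0,0,0,0,0,0],[0,0,0,0,0,0,0]]'
```

```text
t: 13.9
ee_pos: [507.2, 271.6, 171.7]
orientation: [-180.0, -0.0, 174.0]
contact_force: [0.3, -0.8, -2.1]
opening: 9.7
gripper_force: 25.0
t: 14.7
ee_pos: [509.9, 271.8, 163.6]
orientation: [179.8, 0.3, 174.0]
contact_force: [-4.6, -4.3, 29.8]
opening: 9.7
gripper_force: 25.0
```

```bash
python3 -m handwheel '[[0,0,-0.2,0,0,0,0],[0,0,-0.2,0,0,0,0],[0.04,-0.04,0,0,0,0,0],[0.03,-0.03,0,0,0,0,0],[0,0,0,0,0,0,0],[0,0,0,0,0,0,0],[0,0,0,0,0,0,0],[0,0,0,0,0,0,0]]' 
python3 -c "
from workcell import *
import numpy as np,cv2
for i in range(6):
  s=observe();print(s['t'],s['ee_pos'].round(1) if hasattr(s['ee_pos'],'round') else s['ee_pos'])
  im=snapshot('side')
cv2.imwrite('pics/s3.png',im[:,:,::-1])
a=cv2.resize(im[140:190,262:327,::-1],None,fx=10,fy=10,interpolation=cv2.INTER_CUBIC);cv2.imwrite('pics/s3z.png',np.clip(a*1.4,0,255).astype(np.uint8))
"
```

```text
t: 15.5
ee_pos: [505.2, 270.1, 169.6]
orientation: [-180.0, -0.0, 174.0]
contact_force: [-0.2, 1.1, -1.4]
opening: 9.9
gripper_force: 25.0
15.5 [505.2 270.1 169.6]
15.55 [505.2 270.1 169.6]
15.6 [505.3 270.1 169.7]
15.65 [505.3 270.1 169.7]
15.7 [505.2 270.1 169.7]
15.75 [505.3 270.1 169.7]
```

View pics/s3z.png

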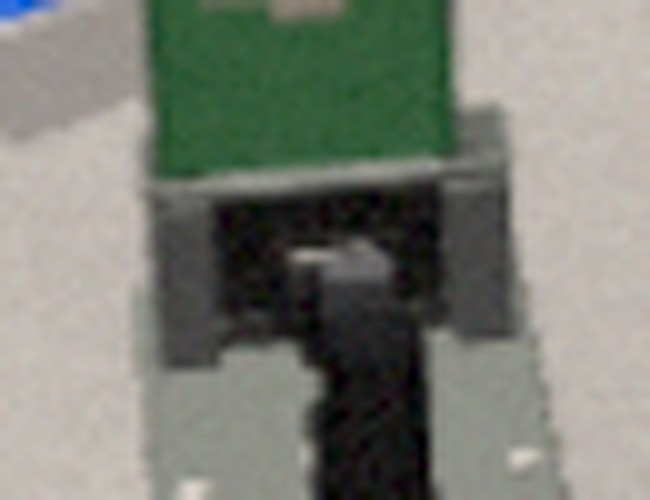

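```bash
python3 -m handwheel '[[0,0,-0.2,0,0,0,0],[-0.1,0.07,0,0,0,0,0],[-0.1,0.07,0,0,0,0,0],[-0.1,0.07,0,0,0,0,0],[0,0,0,0,0,0,0],[0,0,0.1,0,0,0,0],[0,0,0.1,0,0,0,0],[0,0,0,0,0,0,0]]'
python3 - <<'E'
from h import *
from workcell import *
im=snapshot("side")[:,:,::-1];s=observe();print(s["ee_pos"].round(1))
a=cv2.resize(im[140:190,262:327],None,fx=10,fy=10,interpolation=cv2.INTER_CUBIC);cv2.imwrite('pics/s4z.png',np.clip(a*1.4,0,255).astype(np.uint8))
E
```

```text
t: 16.6
ee_pos: [512.9, 274.4, 169.2]
orientation: [-180.0, -0.0, 174.1]
contact_force: [0.2, -0.7, -1.9]
opening: 10.2
gripper_force: 25.0
[513.  274.4 169.4]
```

View pics/s4z.png

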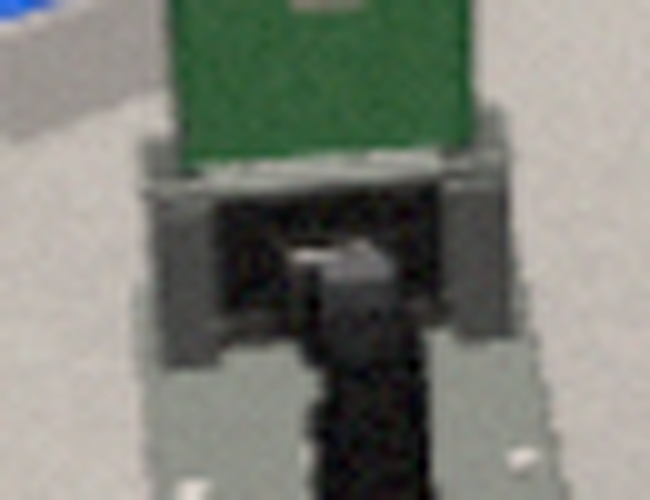

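```bash
python3 -m handwheel '[[0,0,0.08,0,0,0,0],[0,0,0,0,0,0,0],[0,0,0.08,0,0,0,0],[0,0,0,0,0,0,0],[0,0,0.08,0,0,0,0],[0,0,0,0,0,0,0],[0,0,0,0,0,0,0],[0,0,0,0,0,0,0]]'
```

```text
t: 17.45
ee_pos: [513.3, 274.6, 163.8]
orientation: [180.0, 0.0, 174.0]
contact_force: [0.3, 0.5, -0.7]
opening: 10.1
gripper_force: 25.0
```

```bash
python3 -m handwheel '[[0,0,0.08,0,0,0,0],[0,0,0.08,0,0,0,0],[0,0,0.08,0,0,0,0],[0,0,0.08,0,0,0,0],[0,0,0,0,0,0,0],[0,0,0,0,0,0,0],[0,0,0,0,0,0,0],[0,0,0,0,0,0,0]]'
```

```text
t: 18.25
ee_pos: [514.0, 276.8, 156.4]
orientation: [179.8, 0.1, 174.1]
contact_force: [1.1, 6.4, 2.1]
opening: 10.0
gripper_force: 25.0
```

```bash
python3 -m handwheel '[[0,0.05,0,0,0,0,0],[0,0.05,0,0,0,0,0],[0,0,0.04,0,0,0,0],[0,0,0.08,0,0,0,0],[0,0,0.08,0,0,0,0],[0,0,0,0,0,0,0],[0,0,0,0,0,0,0],[0,0,0,0,0,0,0]]'
```

```text
t: 19.05
ee_pos: [513.9, 278.6, 150.9]
orientation: [179.9, 0.1, 174.1]
contact_force: [2.9, 8.0, 0.1]
opening: 10.1
gripper_force: 25.0
```

```bash
python3 -m handwheel '[[-0.02,0.06,0,0,0,0,0],[-0.02,0.06,0,0,0,0,0],[0,0,0,0,0,0,0],[0,0,0,0,0,0,0],[0,0,0,0,0,0,0],[0,0,0,0,0,0,0],[0,0,0,0,0,0,0],[0,0,0,0,0,0,0]]'
```

```text
t: 19.85
ee_pos: [514.8, 279.6, 150.7]
orientation: [-180.0, -0.0, 174.0]
contact_force: [0.2, 0.3, -2.3]
opening: 10.1
gripper_force: 25.0
```

```bash
python3 -m handwheel '[[0,0.02,0.1,0,0,0,0],[0,0,0.1,0,0,0,0],[0,0,0.1,0,0,0,0],[0,0,0.1,0,0,0,0],[0,0,0.1,0,0,0,0],[0,0,0.1,0,0,0,0],[0,0,0,0,0,0,0],[0,0,0,0,0,0,0]]'
```

```text
t: 20.65
ee_pos: [514.9, 280.4, 135.7]
orientation: [-180.0, -0.0, 174.0]
contact_force: [0.1, 0.5, -2.2]
opening: 9.9
gripper_force: 25.0
```

```bash
python3 -m handwheel '[[0,0,0.2,0,0,0,0],[0,0,0.2,0,0,0,0],[0,0,0.2,0,0,0,0],[0,0,0.2,0,0,0,0],[0,0,0.2,0,0,0,0],[0,0,0.2,0,0,0,0],[0,0,0,0,0,0,0],[0,0,0,0,0,0,0]]'
```

```text
t: 21.45
ee_pos: [514.9, 280.4, 105.6]
orientation: [-180.0, -0.0, 174.0]
contact_force: [-0.1, 0.0, -0.8]
opening: 10.2
gripper_force: 25.0
```

```bash
python3 -m handwheel '[[0,0,0.12,0,0,0,0],[0,0,0.1,0,0,0,0],[0,0,0.08,0,0,0,0],[0,0,0.06,0,0,0,0],[0,0,0.04,0,0,0,0],[0,0,0,0,0,0,0],[0,0,0,0,0,0,0],[0,0,0,0,0,0,0]]'
```

```text
t: 22.25
ee_pos: [514.9, 280.4, 95.8]
orientation: [180.0, 0.0, 174.0]
contact_force: [-0.1, -0.2, -1.9]
opening: 9.8
gripper_force: 25.0
```

```bash
python3 -m handwheel '[[0,0,0.06,0,0,0,0],[0,0,0,0,0,0,0],[0,0,0.06,0,0,0,0],[0,0,0,0,0,0,0],[0,0,0.04,0,0,0,0],[0,0,0,0,0,0,0],[0,0,0,0,0,0,0],[0,0,0,0,0,0,0]]'
```

```text
t: 23.05
ee_pos: [514.9, 280.4, 91.8]
orientation: [180.0, 0.0, 174.0]
contact_force: [0.2, -0.0, -1.2]
opening: 9.9
gripper_force: 25.0
```

```bash
python3 -m handwheel '[[0,0,0.04,0,0,0,0],[0,0,0,0,0,0,0],[0,0,0.04,0,0,0,0],[0,0,0,0,0,0,0],[0,0,0.04,0,0,0,0],[0,0,0,0,0,0,0],[0,0,0,0,0,0,0],[0,0,0,0,0,0,0]]'
```

```text
t: 23.85
ee_pos: [514.9, 280.4, 88.8]
orientation: [180.0, -0.0, 174.0]
contact_force: [-0.8, -0.8, -1.3]
opening: 10.1
gripper_force: 25.0
```

```bash
python3 -m handwheel '[[0,0,0.04,0,0,0,0],[0,0,0,0,0,0,0],[0,0,0.04,0,0,0,0],[0,0,0,0,0,0,0],[0,0,0,0,0,0,0],[0,0,0,0,0,0,0],[0,0,0,0,0,0,0],[0,0,0,0,0,0,0]]'
```

```text
t: 24.65
ee_pos: [514.7, 280.6, 88.1]
orientation: [179.9, -0.0, 174.1]
contact_force: [-6.0, -1.5, 15.4]
opening: 10.0
gripper_force: 25.0
```

```bash
python3 -m handwheel '[[0,0,-0.03,0,0,0,0],[0,0,0,0,0,0,0],[0,0,0,0,0,0,0.35],[0,0,0,0,0,0,0.35],[0,0,0,0,0,0,0.35],[0,0,0,0,0,0,0.35],[0,0,-0.3,0,0,0,0.35],[0,0,-0.6,0,0,0,0.35]]' 
python3 -m handwheel '[[0,0,-1,0,0,0,0.35],[0,0,-1,0,0,0,1],[0,0,-1,0,0,0,1],[0,0,-1,0,0,0,1],[0,0,-0.9,0,0,0,1],[0,0,-0.6,0,0,0,1],[0,0,0,0,0,0,1],[0,0,0,0,0,0,1]]'
python3 - <<'E'
from h import *
from workcell import *
can=np.zeros((600,800,3),np.uint8)
for n,o,sz,k,at in(("side",(262,130),(65,75),8,(0,0)),("top",(228,190),(45,50),6,(525,0))):
    im=snapshot(n)[:,:,::-1];cv2.imwrite(f"pics/{n}5.png",im)
    a=cv2.resize(im[o[1]:o[1]+sz[1],o[0]:o[0]+sz[0]],None,fx=k,fy=k,interpolation=cv2.INTER_CUBIC);a=np.clip(a*1.4,0,255).astype(np.uint8)
    can[at[1]:at[1]+a.shape[0],at[0]:at[0]+a.shape[1]]=a
cv2.imwrite("pics/p5.png",can)
for S in((501.2,200.5,84.1),(500.2,190.5,84.1)):
  print(((proj(w(S,box(-107,-85,-16,16,146,169)[1::2]),"side")+.5-(262,130))*8).round().tolist(),((proj(w(S,[[75,-50,114],[75,50,114]]),"side")+.5-(262,130))*8).round().tolist())
E
```

```text
t: 25.45
ee_pos: [514.2, 280.0, 109.6]
orientation: [-179.9, -0.1, 174.1]
contact_force: [0.6, 0.4, 0.1]
opening: 32.4
gripper_force: 0.0
t: 26.25
ee_pos: [514.8, 280.4, 247.5]
orientation: [180.0, 0.0, 174.0]
contact_force: [0.6, 0.4, 0.1]
opening: 83.4
gripper_force: 0.0
[[340.0, 327.0], [254.0, 335.0], [334.0, 289.0], [248.0, 297.0]] [[378.0, 140.0], [135.0, 163.0]]
[[344.0, 344.0], [256.0, 353.0], [337.0, 306.0], [251.0, 314.0]] [[381.0, 155.0], [137.0, 178.0]]
```

View pics/p5.png

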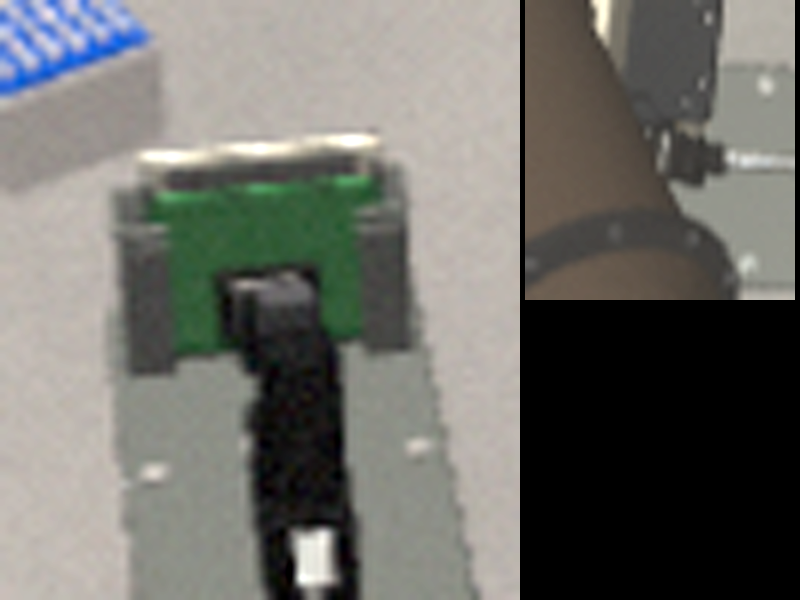

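```bash
python3 -m handwheel '[[0.03,-0.6,0,0,0,0,1],[0.03,-1,0,0,0,0,1],[0.03,-1,0,0,0,0,1],[0.03,-1,0,0,0,0,1],[0.03,-1,0,0,0,0,1],[0.03,-1,0,0,0,0,1],[0.03,-0.84,0,0,0,0,1],[0,0,0,0,0,0,1]]' 40
python3 - <<'E'
from h import *
from workcell import *
im=snapshot("side");print(observe()["ee_pos"])
cv2.imwrite("pics/side6.png",im[:,:,::-1])
for c in("side","top"):
  if c=="top": snapshot(c)
  for t in("blade","jaw","pad","cassette"):print(c,t,[(round(d["score"],2),d["box"]) for d in look_for(t,c)[:2]])
S=(501.2,200.5,84.1)
print(proj(w(S,box(-58,-44,-11,11,100,156)),"side").round(1).tolist())
E
```

```text
t: 27.15
ee_pos: [492.1, 116.2, 247.1]
orientation: [-179.9, -0.1, 173.7]
contact_force: [1.0, 0.9, 0.0]
opening: 91.9
gripper_force: 0.0
[492.30885427 118.3705537  247.15869739]
side blade [(0.51, [297.4, 165.7, 1.3, 4.7])]
side jaw [(0.45, [291.8, 163.1, 4.0, 9.5]), (0.32, [297.3, 165.4, 2.6, 6.7])]
side pad [(0.58, [289.5, 160.5, 4.5, 7.7])]
side cassette [(0.79, [263.3, 256.6, 35.3, 41.6]), (0.74, [234.0, 293.6, 32.8, 45.0])]
top blade []
top jaw [(0.43, [250.1, 213.1, 9.7, 7.6])]
top pad []
top cassette [(0.67, [368.8, 233.5, 11.1, 26.0]), (0.49, [389.1, 261.6, 27.1, 25.7])]
[[301.5, 177.5], [300.7, 163.5], [294.4, 178.2], [293.5, 164.2], [301.0, 174.6], [300.2, 160.6], [294.0, 175.3], [293.1, 161.3]]
```

```bash
python3 -m handwheel '[[0,0,0.4,0,0,0,1],[0,0,0.8,0,0,0,1],[0,0,0.8,0,0,0,1],[0,0,0.3,0,0,0,1],[0,0,0.2,0,0,0,1],[0,0,0.2,0,0,0,1],[0,0,0.1,0,0,0,1],[0,0,0,0,0,0,1]]' 
python3 -m handwheel '[[0,0,0.2,0,0,0,1],[0,0,0.2,0,0,0,1],[0,0,0.3,0,0,0,1],[0,0,0.3,0,0,0,1],[0,0,0.3,0,0,0,1],[0,0,0.25,0,0,0,1],[0,0,0,0,0,0,1],[0,0,0,0,0,0,1]]'
```

```text
t: 28.45
ee_pos: [493.1, 120.9, 177.6]
orientation: [180.0, 0.0, 174.0]
contact_force: [-0.5, -1.3, -0.1]
opening: 91.9
gripper_force: 0.0
t: 29.25
ee_pos: [493.0, 120.7, 138.6]
orientation: [-180.0, -0.0, 174.0]
contact_force: [0.2, 0.5, 0.6]
opening: 91.9
gripper_force: 0.0
```

```bash
python3 -m handwheel '[[0,-0.2,0,0,0,0,1],[0,-0.2,0,0,0,0,1],[0,-0.1,0,0,0,0,1],[0,-0.1,0,0,0,0,1],[0,0,0,0,0,0,1],[0,0,0,0,0,0,1],[0,0,0,0,0,0,1],[0,0,0,0,0,0,1]]' 
python3 -m handwheel '[[0,-0.2,0,0,0,0,1],[0,-0.1,0,0,0,0,1],[0,0,0,0,0,0,1],[0,0,0,0,0,0,1],[0,0,0,0,0,0,1],[0,0,0,0,0,0,1],[0,0,0,0,0,0,1],[0,0,0,0,0,0,1]]'
```

```text
t: 30.05
ee_pos: [491.4, 106.1, 138.7]
orientation: [180.0, 0.0, 174.1]
contact_force: [-0.9, 0.1, -0.4]
opening: 91.8
gripper_force: 0.0
t: 30.85
ee_pos: [490.7, 98.7, 138.8]
orientation: [180.0, 0.0, 174.1]
contact_force: [-1.1, 3.1, 3.6]
opening: 92.0
gripper_force: 2.1
```

```bash
python3 -m handwheel '[[0,-0.2,0,0,0,0,1],[0,-0.1,0,0,0,0,1],[0,0,0,0,0,0,1],[0,0,0,0,0,0,1],[0,0,0,0,0,0,1],[0,0,0,0,0,0,1],[0,0,0,0,0,0,1],[0,0,0,0,0,0,1]]' 
python3 -m handwheel '[[0,-0.2,0,0,0,0,1],[0,0,0,0,0,0,1],[0,0,0,0,0,0,1],[0,0,0,0,0,0,1],[0,0,0,0,0,0,1],[0,0,0,0,0,0,1],[0,0,0,0,0,0,1],[0,0,0,0,0,0,1]]'
```

```text
t: 31.65
ee_pos: [490.0, 91.3, 138.9]
orientation: [180.0, 0.0, 174.1]
contact_force: [0.3, 4.6, 4.1]
opening: 91.5
gripper_force: 2.9
t: 32.45
ee_pos: [489.5, 86.9, 138.6]
orientation: [180.0, 0.0, 174.1]
contact_force: [0.7, 6.7, 0.1]
opening: 91.7
gripper_force: 3.4
```

```bash
python3 -m handwheel '[[0,-0.12,0,0,0,0,1],[0,0,0,0,0,0,1],[0,0,0,0,0,0,1],[0,0.3,0,0,0,0,1],[0,0.3,0,0,0,0,1],[0,0.3,0,0,0,0,1],[0,0,0,0,0,0,1],[0,0,0,0,0,0,1]]' 
python3 -m handwheel '[[0,-0.3,0,0,0,0,1],[0,-0.3,0,0,0,0,1],[0,-0.1,0,0,0,0,1],[0,0,0,0,0,0,1],[0,0,0,0,0,0,1],[0,0,0,0,0,0,1],[0,0,0,0,0,0,1],[0,0,0,0,0,0,1]]'
```

```text
t: 33.25
ee_pos: [491.2, 104.9, 138.5]
orientation: [-180.0, -0.0, 174.0]
contact_force: [0.0, -0.3, -0.3]
opening: 92.0
gripper_force: 0.0
t: 34.05
ee_pos: [489.5, 88.0, 138.8]
orientation: [180.0, 0.0, 174.0]
contact_force: [-1.1, 3.9, 0.6]
opening: 91.8
gripper_force: 2.2
```

```bash
python3 -m handwheel '[[0,-0.1,0,0,0,0,1],[0,-0.06,0,0,0,0,1],[0,0,0,0,0,0,1],[0,0,0,0,0,0,1],[0,0,0,0,0,0,1],[0,0,0,0,0,0,1],[0,0,0,0,0,0,1],[0,0,0,0,0,0,1]]'
python3 - <<'E'
from h import *
from workcell import *
s=observe();print(s["ee_pos"],s["contact_force"],s["gripper_force"])
im=snapshot("top")[:,:,::-1];cv2.imwrite("pics/top7.png",im)
for t in("jaw","pad"):print(t,[(round(d["score"],2),d["box"]) for d in look_for(t,"top")[:2]])
# dark-jaw profile along the bar in start vs now
S=(501.2,200.5,84.1)
for f in("top0","top7"):
    g=cv2.imread(f"pics/{f}.png")[:,:,1].astype(np.float32)
    q=proj(w(S,[[x,0,70] for x in range(-20,90,4)]),"top").astype(np.float32)
    print(f,cv2.remap(g,q[:,0][None],q[:,1][None],1)[0].astype(int).tolist())
a=np.hstack([cv2.resize(cv2.imread(f"pics/{f}.png")[192:242,230:280],None,fx=8,fy=8,interpolation=cv2.INTER_CUBIC) for f in("top0","top7")])
cv2.imwrite("pics/j7.png",np.clip(a*1.4,0,255).astype(np.uint8))
E
```

```text
t: 34.85
ee_pos: [489.5, 86.5, 138.8]
orientation: [179.9, 0.0, 174.2]
contact_force: [0.1, 12.0, -1.8]
opening: 91.6
gripper_force: 5.5
[489.47626297  86.51243371 138.81084568] [ 0.13555928 12.02870139 -1.76869717] 5.454059466719627
jaw []
pad []
top0 [119, 122, 129, 134, 139, 146, 152, 133, 141, 89, 50, 50, 47, 46, 49, 47, 48, 61, 80, 63, 72, 97, 69, 49, 51, 52, 44, 54]
top7 [57, 56, 66, 70, 55, 56, 121, 135, 149, 142, 134, 125, 120, 59, 49, 49, 46, 44, 48, 45, 47, 62, 118, 50, 55, 71, 83, 97]
```

View pics/j7.png

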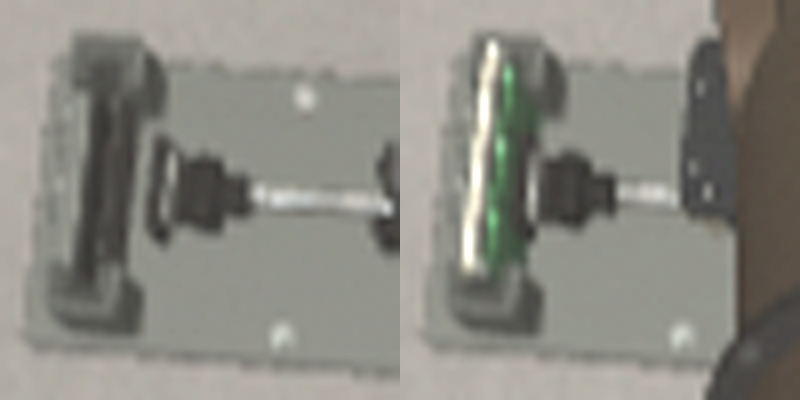

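```bash
python3 -m handwheel '[[0,0.3,0,0,0,0,1],[0,0.3,0,0,0,0,1],[0,0.3,0,0,0,0,1],[0,0,0,0,0,0,1],[0,0,0,0,0,0,1],[0,-0.2,0,0,0,0,1],[0,-0.1,0,0,0,0,1],[0,0,0,0,0,0,1]]' 
python3 -m handwheel '[[0,-0.1,0,0,0,0,1],[0,0,0,0,0,0,1],[0,0,0,0,0,0,1],[0,0,0,0,0,0,1],[0,0,0,0,0,0,1],[0,0,0,0,0,0,1],[0,0,0,0,0,0,1],[0,0,0,0,0,0,1]]'
python3 -m handwheel '[[0,-0.1,0,0,0,0,1],[0,0,0,0,0,0,1],[0,0,0,0,0,0,1],[0,0,0,0,0,0,1],[0,0,0,0,0,0,1],[0,0,0,0,0,0,1],[0,0,0,0,0,0,1],[0,0,0,0,0,0,1]]'
python3 -c "
from workcell import *
for i in range(5):
  s=observe();print(s['ee_pos'].round(1),s['contact_force'].round(1),s['gripper_force']);snapshot('side')"
```

```text
t: 35.8
ee_pos: [490.7, 99.0, 138.9]
orientation: [180.0, 0.0, 174.0]
contact_force: [-0.4, 3.3, -0.2]
opening: 91.8
gripper_force: 1.8
t: 36.6
ee_pos: [490.6, 97.2, 139.0]
orientation: [179.9, 0.0, 174.1]
contact_force: [-0.2, 5.2, 2.2]
opening: 91.8
gripper_force: 2.6
t: 37.4
ee_pos: [490.3, 94.8, 139.0]
orientation: [179.9, 0.0, 174.1]
contact_force: [-0.3, 6.1, 3.8]
opening: 92.1
gripper_force: 2.9
[490.3  94.8 139. ] [-0.3  6.1  3.8] 2.8530354355461895
[490.3  94.8 139. ] [-2.   6.4  2.2] 2.852875837124884
[490.3  94.8 139. ] [-0.5  4.6  1.5] 2.852692287415266
[490.3  94.8 139. ] [-1.   5.4  3. ] 2.8527189628221095
[490.3  94.8 139. ] [-1.4  5.5  2. ] 2.8530121338553727
```

```bash
python3 -m handwheel '[[0,-0.1,0,0,0,0,1],[0,0,0,0,0,0,1],[0,0,0,0,0,0,1],[0,0,0,0,0,0,1],[0,0,0,0,0,0,1],[0,0,0,0,0,0,1],[0,0,0,0,0,0,1],[0,0,0,0,0,0,1]]'
python3 -m handwheel '[[0,-0.1,0,0,0,0,1],[0,0,0,0,0,0,1],[0,0,0,0,0,0,1],[0,0,0,0,0,0,1],[0,0,0,0,0,0,1],[0,0,0,0,0,0,1],[0,0,0,0,0,0,1],[0,0,0,0,0,0,1]]'
```

```text
t: 38.45
ee_pos: [490.1, 92.5, 139.0]
orientation: [179.9, 0.0, 174.1]
contact_force: [-0.6, 5.1, 2.4]
opening: 91.9
gripper_force: 3.1
t: 39.25
ee_pos: [489.9, 90.6, 138.9]
orientation: [179.9, 0.0, 174.1]
contact_force: [0.4, 8.2, -0.2]
opening: 91.9
gripper_force: 3.9
```

```bash
python3 -m handwheel '[[0,-0.1,0,0,0,0,1],[0,0,0,0,0,0,1],[0,0,0,0,0,0,1],[0,0,0,0,0,0,1],[0,0,0,0,0,0,1],[0,0,0,0,0,0,1],[0,0,0,0,0,0,1],[0,0,0,0,0,0,1]]'
python3 -m handwheel '[[0,-0.05,0,0,0,0,1],[0,0,0,0,0,0,1],[0,0,0,0,0,0,1],[0,0,0,0,0,0,1],[0,0,0,0,0,0,1],[0,0,0,0,0,0,1],[0,0,0,0,0,0,1],[0,0,0,0,0,0,1]]'
```

```text
t: 40.05
ee_pos: [489.7, 88.7, 138.8]
orientation: [179.9, 0.0, 174.2]
contact_force: [0.9, 10.5, -2.3]
opening: 91.6
gripper_force: 4.5
t: 40.85
ee_pos: [489.6, 87.8, 138.8]
orientation: [179.8, 0.0, 174.2]
contact_force: [1.2, 11.6, -1.7]
opening: 92.0
gripper_force: 4.9
```

```bash
python3 -m handwheel '[[0,-0.06,0,0,0,0,1],[0,0,0,0,0,0,1],[0,0,0,0,0,0,1],[0,0,0,0,0,0,1],[0,0,0,0,0,0,1],[0,0,0,0,0,0,1],[0,0,0,0,0,0,1],[0,0,0,0,0,0,1]]'
python3 -m handwheel '[[0,0.3,0,0,0,0,1],[0,0.3,0,0,0,0,1],[0,0.3,0,0,0,0,1],[0,0,0,0,0,0,1],[0,0,0,0,0,0,1],[0,-0.2,0,0,0,0,1],[0,0,0,0,0,0,1],[0,0,0,0,0,0,1]]'
python3 -m handwheel '[[0,-0.1,0,0,0,0,1],[0,0,0,0,0,0,1],[0,0,0,0,0,0,1],[0,0,0,0,0,0,1],[0,0,0,0,0,0,1],[0,0,0,0,0,0,1],[0,0,0,0,0,0,1],[0,0,0,0,0,0,1]]'
```

```text
t: 41.65
ee_pos: [489.5, 86.6, 138.8]
orientation: [179.8, 0.0, 174.2]
contact_force: [1.0, 12.1, -2.5]
opening: 91.4
gripper_force: 5.3
t: 42.45
ee_pos: [490.8, 100.8, 138.7]
orientation: [180.0, -0.0, 174.0]
contact_force: [0.5, 1.3, -0.9]
opening: 91.6
gripper_force: 0.8
t: 43.25
ee_pos: [490.8, 98.9, 138.8]
orientation: [180.0, 0.0, 174.1]
contact_force: [-0.4, 5.0, 3.4]
opening: 92.1
gripper_force: 2.6
```

```bash
python3 -m handwheel '[[0,-0.1,0,0,0,0,1],[0,0,0,0,0,0,1],[0,0,0,0,0,0,1],[0,0,0,0,0,0,1],[0,0,0,0,0,0,1],[0,0,0,0,0,0,1],[0,0,0,0,0,0,1],[0,0,0,0,0,0,1]]'
python3 -m handwheel '[[0,-0.1,0,0,0,0,1],[0,0,0,0,0,0,1],[0,0,0,0,0,0,1],[0,0,0,0,0,0,1],[0,0,0,0,0,0,1],[0,0,0,0,0,0,1],[0,0,0,0,0,0,1],[0,0,0,0,0,0,1]]'
```

```text
t: 44.05
ee_pos: [490.6, 97.1, 139.0]
orientation: [179.9, 0.0, 174.1]
contact_force: [-1.8, 6.5, 3.9]
opening: 91.7
gripper_force: 3.7
t: 44.85
ee_pos: [490.4, 95.2, 139.0]
orientation: [179.9, 0.0, 174.1]
contact_force: [-0.7, 8.0, 2.6]
opening: 91.7
gripper_force: 4.7
```

```bash
python3 -m handwheel '[[0,-0.1,0,0,0,0,1],[0,0,0,0,0,0,1],[0,0,0,0,0,0,1],[0,0,0,0,0,0,1],[0,0,0,0,0,0,1],[0,0,0,0,0,0,1],[0,0,0,0,0,0,1],[0,0,0,0,0,0,1]]'
```

```text
t: 45.65
ee_pos: [490.2, 93.2, 139.0]
orientation: [179.9, 0.0, 174.1]
contact_force: [-0.7, 10.9, 2.4]
opening: 91.7
gripper_force: 5.4
```

```bash
python3 -m handwheel '[[0,-0.06,0,0,0,0,1],[0,0,0,0,0,0,1],[0,0,0,0,0,0,1],[0,0,0,0,0,0,1],[0,0,0,0,0,0,1],[0,0,0,0,0,0,1],[0,0,0,0,0,0,1],[0,0,0,0,0,0,1]]'
python3 - <<'E'
from h import *
from workcell import *
for i in range(6):
    im=snapshot("top");s=observe();print(s["contact_force"].round(1),round(s["gripper_force"],2),s["ee_pos"].round(1))
cv2.imwrite("pics/top8.png",im[:,:,::-1])
S=(501.2,200.5,84.1)
q=proj(w(S,[[x,0,70] for x in range(-20,90,2)]),"top").astype(np.float32)
P=[]
for f in("top0","top7","top8"):
    g=cv2.GaussianBlur(cv2.imread(f"pics/{f}.png")[:,:,1].astype(np.float32),(0,0),.7)
    p=cv2.remap(g,q[:,0][None],q[:,1][None],1)[0];print(f,p.astype(int).tolist())
E
```

```text
t: 46.45
ee_pos: [490.1, 92.1, 139.0]
orientation: [179.8, 0.0, 174.2]
contact_force: [0.4, 12.2, 2.6]
opening: 92.0
gripper_force: 6.0
[-0.2 11.5  2.8] 6.05 [490.1  92.1 139. ]
[ 0.9 11.4  2.3] 6.05 [490.1  92.1 139. ]
[ 0.6 11.7  1.9] 6.05 [490.1  92.1 139. ]
[-0.3 12.2  1.8] 6.05 [490.1  92.1 139. ]
[ 0.4 12.1  1.5] 6.05 [490.1  92.1 139. ]
[-0.7 12.2  1.8] 6.05 [490.1  92.1 139. ]
top0 [115, 115, 117, 119, 122, 124, 126, 128, 131, 134, 137, 138, 138, 135, 131, 128, 121, 104, 86, 66, 57, 51, 50, 49, 47, 47, 47, 47, 48, 48, 48, 48, 50, 56, 63, 73, 75, 73, 68, 65, 74, 81, 87, 82, 71, 62, 53, 52, 51, 52, 50, 47, 48, 49, 59]
top7 [55, 56, 57, 59, 64, 69, 66, 61, 59, 60, 68, 84, 105, 118, 129, 133, 136, 135, 133, 131, 126, 122, 119, 115, 104, 90, 68, 56, 50, 48, 48, 47, 46, 45, 45, 47, 47, 47, 46, 46, 50, 57, 70, 81, 93, 82, 66, 60, 58, 64, 71, 78, 84, 89, 107]
top8 [53, 53, 54, 55, 56, 57, 58, 60, 63, 64, 61, 59, 58, 67, 78, 104, 124, 130, 133, 130, 126, 122, 119, 118, 118, 118, 117, 111, 101, 83, 63, 56, 50, 49, 47, 46, 45, 45, 46, 48, 48, 48, 50, 58, 70, 83, 94, 78, 65, 60, 63, 74, 85, 95, 94]
```

```bash
python3 -c "
from workcell import *
print(finish_job())"
```

```text
the job is handed in; nothing more can be done
None
```

The cassette is seated in the casting stand and released, and the clamp is closed on it. The trigger is still held squeezed at a pad pressure I estimate at 9–14 N (likely 11–12), worked out from the finger force rather than measured. On the first try the cassette landed on top of the posts with about 30 N and slid about 5 mm in the grip. I moved it over before lowering it in, and I handed the job in at about 47 s.

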